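# Take the tall check weight off its keeper hook and seat it on the balance

## Robot

A 6-joint arm with a two-finger parallel gripper is mounted at the origin on the work surface. World frame = base frame: x ahead of the robot, y to its left, z up, the work surface at z = 0. Lengths are in m, angles in rad, forces in N, time in s.
With the tool pointing down it reaches from about 0.25 to 0.775 m from the base axis. Payload 4 kg.
Tool frame: the origin (TCP) lies midway between the tips of the shut fingers; the grasp point (between the pads) lies 19 mm behind it (robot.grasp_offset is the distance from the TCP to the grasp point, in m); z points along the fingers, y is the direction in which the jaws open and shut (so a half turn about z gives the same grasp; the last joint's range is limited). The gripper opens to 94 mm and grips with 3 to 60 N. Pads are 16 mm wide; open, the fingers measure 119 mm over their backs; the gripper's body (75 mm by 177 mm) begins 78 mm behind the grasp point.
Start: joints at [1.242, 0.087, 1.371, -0, 1.684, -0.103], TCP at [0.123, 0.536, 0.206] pointing down, gripper open.
Joint ranges: [-3.1, 3.1], [-0.76, 2.03], [0.27, 2.55], [-1.08, 4.22], [0.17, 2.65], [-2.57, 2.57]. Speed limits (rad/s): [2.79, 2.79, 3.14, 3.14, 3.14, 3.14].

## Interface

Orientations are given as [roll, pitch, yaw] about the fixed x, y, z axes, in that order (R = Rz(yaw) Ry(pitch) Rx(roll)).
In Python, from bench import status, viewer, order, robot gives the robot as it stands. The module is installed in compiled form; this text tells all that it offers.
- The arm moves only by the tool move_arm, never from a script. Its argument "targets" is a list of rows, each a list of 3 entries, a list of its own where there are three numbers: the shift along the tool's x, y, z in mm, then the turn, a rotation vector about the tool's x, y, z in degrees, then the opening, from -1 (shut) to 1 (fully open). A call has 1 to 20 rows; each row is the pose to reach, as a shift and turn from the pose commanded when the call began, along the tool's axes at that moment; what a row does not reach only later rows make up. A row lasts 1/8 s, in which the tool goes at most 62.5 mm and 10.7 degrees, less where a joint would pass 70% of its speed; a pose out of reach is approached as far as the arm can. A call with a gripper value outside its range is refused whole. The fingers move at their own pace and stop on an object; the grip force is fixed at half the most. Time passes only in rows, so rows that repeat a pose let the fingers close. It gives the time, the measured TCP pose, the force and the opening at its end, in the units of the state.
- status.get_obs(): the state, without advancing time (a new reading comes with each control period).
- viewer.snapshot(name): name is "side" or "top"; returns the picture (400x640x3 uint8, red, green, blue); there is no depth.
- viewer.camera_model(name): a dict with "K" (3x3 intrinsics, pixels), "D" ([k1, k2, p1, p2, k3] as OpenCV has them; the pictures are not rectified), "xyz" and "attitude" of the camera in the world. Camera axes: x right, y up, looking along -z (the intrinsics and any distortion apply to the point x, -y, -z); pixel columns grow to the right and rows downward; lengths in m; the calibration is good to about 2 mm. A picture is of the moment at which its call begins. camera_model takes no time and is no camera call.
- order.close_job(): hands the job in, once; it reports no verdict.
The state is a dict: "time": time; "joint_positions": joint angles; "qvel": joint speeds; "joint_torque": joint torques, N m; "tool_pos": TCP position; "ee_rot": TCP orientation; "wrist_force": force on the tool from outside, world axes, zero at the start; "wrist_torque": the same for the moment, N m; "width": finger opening in m.
Only numpy, scipy, OpenCV 4.12 (cv2) and the standard library are available. Lean on these libraries where they do the work, as an engineer would, in place of code of your own. Each camera call takes 0.05 s, during which the arm holds its last target. There are 200 camera calls.

## Task

Press open the sprung keeper of the hook that carries the tall, slim check weight, lift that weight off and set it down gently and upright in the round cup on the balance; then press that keeper shut again over the empty hook. Leave the flat disc weight hanging behind its shut keeper, do not put the tall weight on the table, and do not strike, shove or knock over the bottle, the dial gauge, the jar or the can.

Things in the scene. Friction and masses are not known exactly. Their poses are not given: they have to be found in the camera images.
- stand_tall: Steel hook stand that carries the tall weight; both stands are alike. Yaw within 0.3 rad. Origin on the table straight below the hook's seat, z up; its -x axis points out along the hook to the tip (roughly to the robot). Base plate x -50 to 110, y -50 to 50, 12 thick; post 20 dia. at x 95, y 0, up to the arm.
- seat_tall (a point): Middle of the hook's seat, 200 above the stand's origin, same axes: top of a level arm 10 wide, 8 thick. In front an upturned tip (x -20 to -12, 14 high), behind a block (x 12 to 62, 16 wide, 14 high); the bail lies between. With the keeper open: raise the weight 20 (34 at most), move it along -x by 50 or more, clear of the tip, then up.
- pin_tall (a point): The keeper's upright hinge pin, at the height of the seat's top (stand x 40, y 0; it reaches 34 higher; behind it, x 45 to 106, y -20 to 20, a spring strut up to 35 higher). Shut, the keeper (aluminium bar 10 wide, 16 to 24 above the seat) lies along -x over seat and tip and stops the bail from rising. It swings level, clockwise seen from above, to the stand's +y side.
- tab_tall (a point): Centre of the upright thumb tab on the keeper's free end, 78 from the pin; 16 long (radially), 6 thick, 46 high (12 below to 34 above the seat's top). Shut, it stands 38 in front of the seat; at keeper angle q it is at stand x = 40 - 78 cos q, y = 78 sin q. Push it sideways.
- keeper_tall (a joint): Keeper angle (rad) on stand_tall: 0 shut, 1.75 open (stop). An over-centre spring holds it shut or open: push the tab (up to about 4 N) past 0.85 rad and it snaps on by itself to the open stop and stays there; push it back below 0.85 and it snaps shut.
- stand_flat: The other hook stand, same sizes and same kind of keeper, carries the flat disc weight; to be left alone. Origin and axes as for stand_tall.
- keeper_flat (a joint): Keeper angle (rad) on stand_flat, 0 = shut; it must stay shut.
- tall_mid (a point): Centre, half-way up, of the tall check weight: steel cylinder 40 dia., 60 high, with a bail on top, 116 high over all (this point 58 above its underside), 0.46 to 0.73 kg. It hangs by the bail's top bar on the hook seat, its axes along the stand's within about 0.05 rad, upright.
- tall_bail (a point): Centre of the tall weight's bail opening, 30 above tall_mid. The bail is a rectangular loop of flat bar: 44 wide outside (weight's y), 32 inside, 14 deep (x), bars 6 thick, opening 44 high, top 28 above this point. Grip it from above across its two flat upright sides, one finger each side of the hook arm.
- flat_mid (a point): Centre, half-way up, of the flat weight: steel disc 68 dia., 20 high, with the same bail, 76 high over all. Stays hanging on stand_flat.
- cup (a point): Centre of the inner floor, 57 above the table, of the steel cup on the balance's pan: 48 inside, 62 outside, 10 deep. The balance is a white box 200 (x) by 150 (y), 44 high, pan top at 54, this point over its middle, display on its -x side; yaw within 0.3 rad. The seated tall weight's centre is 58 above this point.
- bottle: White bottle, 42 dia., 200 tall (origin underside centre); bystander in one of the gaps between stands and balance.
- gauge: Dial thickness gauge on a column, 90 (x) by 44 (y) grey base, 266 tall (origin underside centre); bystander in the other gap.
- jar: Glass jar 52 dia., 70 tall; bystander (origin underside centre).
- can: Can 50 dia., 90 tall; bystander (origin underside centre).
Things that resemble listed ones, but are neither listed nor needed, are in the scene too. What is shaped like the part that bears tall_mid but purple or yellow is not meant. Leave any blue look-alike of the stand_tall alone.

How it is judged:
On the way, in this order (a step that is already met when the one before it is completed fails the run):
1. the keeper of the tall weight's hook is pressed open (over 1.2 rad) while the weight still hangs on the hook (value of joint keeper_tall above 1.2 rad and horizontal distance between tall_mid and stand_tall below 0.02 m and distance of tall_mid from where it was at the start of the episode below 0.015 m), for 0.1 s.
2. the tall weight is lifted clear of the hook (over 80 mm from where it hung, not below 80 mm) with the keeper still open (distance of tall_mid from where it was at the start of the episode above 0.08 m and height (world z) of tall_mid above 0.08 m and value of joint keeper_tall above 1.2 rad), for 0.1 s.
3. the tall weight stands in the cup of the balance, let go (horizontal distance between tall_mid and cup below 0.008 m and z of tall_mid in the frame of cup between 0.054 and 0.062 m and angle between tall_mid's own z axis and vertical below 0.08 rad and contact force between weight_tall and the fingers below 0.1 N and linear speed of weight_tall below 0.03 m/s), for 0.2 s.
At the end, for the whole second after the job is handed in: The tall weight stands released, at rest, fully down in the cup (centre 54 to 62 mm over its floor, within 8 mm of its middle, tilt under 0.08 rad); its old hook's keeper is shut (under 0.12 rad); the flat weight hangs where it was (20 mm), its keeper shut (under 0.12 rad) (horizontal distance between tall_mid and cup below 0.008 m and z of tall_mid in the frame of cup between 0.054 and 0.062 m and angle between tall_mid's own z axis and vertical below 0.08 rad and linear speed of weight_tall below 0.02 m/s and value of joint each of keeper_tall, keeper_flat below 0.12 rad and distance of flat_mid from where it was at the start of the episode below 0.02 m); the robot touches nothing.
It fails at once if the tall weight is dropped or banged into the cup (faster than 0.35 m/s within its last 12 mm) (horizontal distance between tall_mid and cup below 0.02 m and z of tall_mid in the frame of cup below 0.07 m and linear speed of weight_tall above 0.35 m/s).
It fails at once if the tall weight touches the table (contact force between weight_tall and table above 0.5 N).
It fails at once if the flat weight is moved over 30 mm or its keeper opened past 0.4 rad (distance of flat_mid from where it was at the start of the episode above 0.03 m or value of joint keeper_flat above 0.4 rad).
It fails at once if a bystander is shoved or knocked over (moved over 25 mm or tipped over 0.35 rad) (distance of any of bottle, gauge, jar, can from where it was at the start of the episode above 0.025 m or angle between any of bottle, gauge, jar, can's own z axis and vertical above 0.35 rad).
It fails at once if the tall weight strikes a bystander or the flat weight (over 3 N) (contact force between weight_tall and bottle above 3 N or contact force between weight_tall and gauge above 3 N or contact force between weight_tall and jar above 3 N or contact force between weight_tall and can above 3 N or contact force between weight_tall and weight_flat above 3 N).
It also fails if it takes over 72 s, if anything falls off the work surface, if the arm or the gripper's body presses on something with over 40 N, if the wrist force passes 120 N, or if a joint passes its speed limit or range.

## Working session

There is one attempt and no reset: what is moved stays moved. The work goes in short steps, Python scripts to look and compute and a tool call to move; the robot and the scene stay as the last step left them, time stands still between calls to the robot, and variables do not carry over. Pictures are saved under pics/ and viewed, about 8 in all and at most 12, crops included, and the job is handed in when it is done.

Besides the shell and the picture viewer there is one more tool, called after "Request:" as name([rows], argument=value, ...), one row to a line, values as JSON. move_arm: Moves the arm, as the interface text tells. Its arguments: {"type":"object","properties":{"targets":{"type":"array"}},"required":["targets"]}

```bash
mkdir -p pics; python3 - <<'E'
from bench import status,viewer
import cv2,numpy as np
for n in("top","side"):
    im=viewer.snapshot(n); cv2.imwrite(f"pics/{n}0.png",im[:,:,::-1])
    c=viewer.camera_model(n);print(n,c)
print(status.get_obs())
E
```

```text
top {'K': array([[462.11850722,   0.        , 322.19336188],
       [  0.        , 462.11850722, 198.5142607 ],
       [  0.        ,   0.        ,   1.        ]]), 'D': array([-0.09932902,  0.        ,  0.        ,  0.        ,  0.        ]), 'xyz': array([ 0.46299502, -0.03733606,  1.34387632]), 'attitude': array([ 0.06173756, -0.00727538, -1.59022583])}
side {'K': array([[509.05609432,   0.        , 317.63840754],
       [  0.        , 509.05609432, 189.47436459],
       [  0.        ,   0.        ,   1.        ]]), 'D': array([0.02874903, 0.        , 0.        , 0.        , 0.        ]), 'xyz': array([0.37940655, 1.24214421, 0.91545076]), 'attitude': array([ 1.03155238, -0.01950332, -3.00942395])}
{'time': 0.1, 'joint_positions': array([ 1.24191726e+00,  8.79054308e-02,  1.37208925e+00, -8.48140266e-06,
        1.68361933e+00, -1.03122385e-01]), 'qvel': array([-0.00065424, -0.0003057 , -0.0037674 ,  0.00138685, -0.00166454,
        0.00042171]), 'joint_torque': array([ 2.52428850e-03, -3.41250336e+01, -3.03301942e+01,  7.20334821e-02,
        3.03359097e-02, -1.11930829e-04]), 'tool_pos': array([0.12297198, 0.53556587, 0.20441498]), 'ee_rot': array([-3.13958117e+00, -1.99692705e-04,  2.91583482e+00]), 'wrist_force': array([-0.24055189,  0.67502306, -0.06397989]), 'wrist_torque': array([ 0.04334225, -0.01496186, -0.01817192]), 'width': 0.09405164092040387}
```

View pics/top0.png

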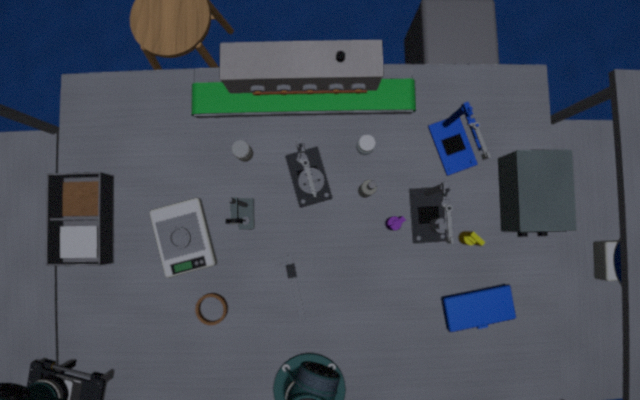

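View pics/side0.png

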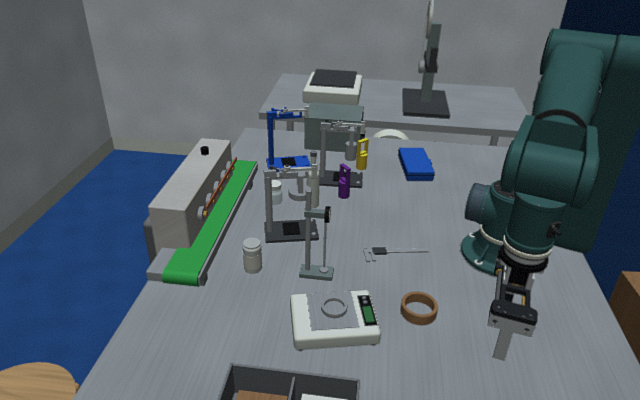

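The top view shows two grey stands: the one at about (310,178) carries the disc, and the one at about (432,213) should be the tall one. The balance cup is at (180,238). The gauge is at (240,213), the bottle at (369,187), and the can and jar are at (241,150) and (367,144). Next I'll enlarge both views around the stands.

```bash
python3 - <<'E'
import cv2,numpy as np
a=cv2.imread("pics/top0.png");b=cv2.imread("pics/side0.png")
r=lambda im,x0,y0,x1,y1,s:cv2.convertScaleAbs(cv2.resize(im[y0:y1,x0:x1],None,fx=s,fy=s,interpolation=cv2.INTER_CUBIC),alpha=1.6)
cv2.imwrite("pics/topc.png",r(a,390,160,490,260,6))
cv2.imwrite("pics/sidec.png",r(b,250,95,380,215,5))
cv2.imwrite("pics/both.png",np.hstack([cv2.resize(r(a,395,165,495,255,4),(400,360)),r(b,290,105,390,195,4)]))
E
```

```text
(no output)
```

View pics/both.png

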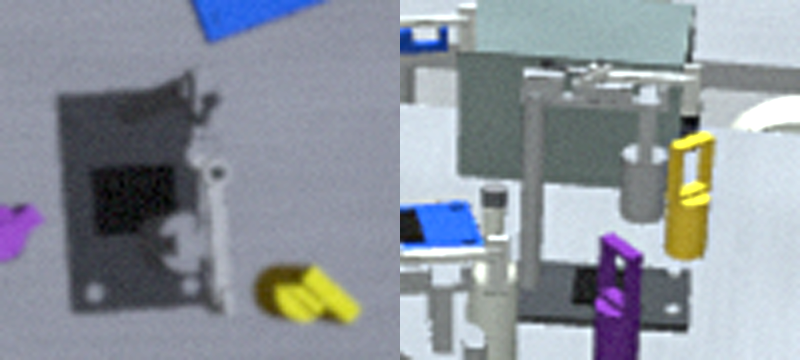

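The crop confirms that the right-hand stand carries the tall weight with its keeper shut. Top-view pixels: pin top at about (449.2,208.5), tab top at about (452,242), and base-plate left corners at (409.5,188.7) and (413,243). Side-view pixels: tab at about (362.5,121–137).

```bash
cat > h.py <<'E'
from bench import status,viewer
import cv2,numpy as np
from scipy.spatial.transform import Rotation as Ro
C={n:viewer.camera_model(n) for n in("top","side")}
def ray(n,p):
    c=C[n];u=cv2.undistortPoints(np.array([[p]],float),c["K"],c["D"])[0,0]
    return c["xyz"],Ro.from_euler("xyz",c["attitude"]).apply([u[0],-u[1],-1])
def on(n,p,z):
    o,d=ray(n,p);return o+d*(z-o[2])/d[2]
def proj(n,P):
    c=C[n];q=Ro.from_euler("xyz",c["attitude"]).inv().apply(np.atleast_2d(P)-c["xyz"])*[1,-1,-1]
    return cv2.projectPoints(q,np.zeros(3),np.zeros(3),c["K"],c["D"])[0][:,0]
def frame(x,y,yaw):
    return lambda p:np.array([x,y,0])+Ro.from_euler("z",yaw).apply(np.array(p,float))
E
python3 - <<'E'
from h import *
np.set_printoptions(precision=4,suppress=True)
pin=on("top",(449.2,208.5),.234);tab=on("top",(452,241),.234)
print("pin,tab",pin,tab,np.linalg.norm(pin-tab))
for p in((409.5,188.7),(413,243),(452,243)):print("plate",on("top",p,.012))
a=cv2.imread("pics/top0.png")
for nm,p,z in(("bottle",(369.5,187),.2),("gauge",(243,213),.012),("can?",(241,149),.09),("jar?",(367,144),.07),("cup",(180.5,237.5),.067),("flatpin",(0,0),.2)):print(nm,on("top",p,z))
g=cv2.cvtColor(a,cv2.COLOR_BGR2GRAY)
# balance white box
hsv=cv2.cvtColor(a,cv2.COLOR_BGR2HSV)
m=((g>100)&(hsv[...,1]<50)).astype(np.uint8)*255;m[:, :140]=0;m[:,225:]=0;m[:190]=0;m[285:]=0
m=cv2.morphologyEx(m,cv2.MORPH_CLOSE,np.ones((9,9)))
c=max(cv2.findContours(m,0,1)[0],key=cv2.contourArea)
for p in cv2.boxPoints(cv2.minAreaRect(c)):print("bal",p,on("top",p,.044))
crop=lambda im,x0,y0,x1,y1,s:cv2.convertScaleAbs(cv2.resize(im[y0:y1,x0:x1],None,fx=s,fy=s,interpolation=cv2.INTER_CUBIC),alpha=1.5)
b=cv2.imread("pics/side0.png")
cv2.imwrite("pics/cup.png",np.hstack([crop(a,145,190,245,280,4),crop(b,285,275,385,365,4)]))
E
```

```text
pin,tab [ 0.5013 -0.3544  0.234 ] [ 0.4225 -0.3587  0.234 ] 0.07889972511901744
plate [ 0.5689 -0.3029  0.012 ]
plate [ 0.4114 -0.3084  0.012 ]
plate [ 0.4086 -0.4228  0.012 ]
bottle [ 0.56   -0.1653  0.2   ]
gauge [0.5076 0.1808 0.012 ]
can? [0.6807 0.1722 0.09  ]
jar? [ 0.6916 -0.1761  0.07  ]
cup [0.4408 0.3473 0.067 ]
flatpin [1.0983 0.8299 0.2   ]
bal [147.4118 209.6471] [0.5208 0.45   0.044 ]
bal [197.7647 197.0588] [0.554  0.3041 0.044 ]
bal [214.8235 265.2941] [0.3609 0.2569 0.044 ]
bal [164.4706 277.8824] [0.3271 0.4013 0.044 ]
```

View pics/cup.png

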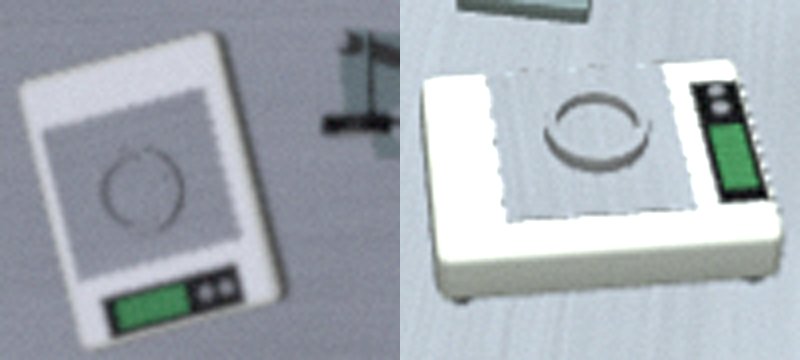

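The measurements agree:
- **Pin to tab:** 78.9 mm measured against 78 given.
- **Stand origin:** about (0.461, -0.356), yaw about 0.045. The plate corner predicted from this matches.
- **Cup:** about (0.441, 0.348–0.353), to be refined at close range.

First move: up and across.

Request:
move_arm([
  [[0,0,-50],[0,0,0],-1],
  [[0,0,-100],[0,0,0],-1],
  [[0,0,-150],[0,0,0],-1],
  [[-30,-34,-150],[0,0,7.5],-1],
  [[-60,-68,-150],[0,0,15],-1],
  [[-90,-102,-150],[0,0,22.5],-1],
  [[-120,-136,-150],[0,0,30],-1],
  [[-150,-170,-150],[0,0,37.5],-1],
  [[-180,-204,-150],[0,0,45],-1],
  [[-210,-238,-150],[0,0,52.5],-1],
  [[-240,-272,-150],[0,0,60],-1],
  [[-270,-306,-150],[0,0,67.5],-1],
  [[-300,-340,-150],[0,0,75],-1],
  [[-329,-372,-150],[0,0,82.5],-1],
  [[-329,-372,-150],[0,0,82.5],-1],
])

```text
time: 1.98
tool_pos: [0.3612, 0.0978, 0.3545]
ee_rot: [-3.14, 0.001, 1.47]
wrist_force: [-0.6, -0.1, -0.2]
width: 0.0006
```

```bash
cat >> h.py <<'E'
def to(x,y,z,yaw):  # shift (mm) and turn (deg) in present tool axes for a tool-down pose
    s=status.get_obs();R=Ro.from_euler("xyz",s["ee_rot"])
    T=Ro.from_euler("xyz",[np.pi,0,yaw])
    return np.round(R.inv().apply(np.array([x,y,z])-s["tool_pos"])*1e3,1),np.round((R.inv()*T).as_rotvec(degrees=True),1)
E
python3 - <<'E'
from h import *
np.set_printoptions(precision=4,suppress=True)
s=status.get_obs();print(s["time"],s["tool_pos"],s["ee_rot"],s["joint_positions"],s["width"])
S=frame(.4613,-.356,.045)
x,y,_=S((-.038,-.045,0));print(x,y,to(x,y,.30,.045))
# crosschecks in side view
print("side proj tab top/bot, bail top, weight bottom",proj("side",[S((-.038,0,.234)),S((-.038,0,.188)),S((0,0,.206)),S((0,0,.09))]))
print("cup side rim",on("side",(334.4,306.75),.067),"pan top",on("top",(180.75,236.25),.054),"cup ring",on("top",(180.75,237.5),.067),on("top",(180.75,237.5),.057))
print("purple, yellow base", on("side",(344,196),0),on("side",(361,168),0))
print("box side crop corners", [on("side",(285+(u-400)/4,275+v/4),.044)[:2] for u,v in((424,78),(735,62),(778,240),(440,262))])
E
```

```text
1.975 [0.3612 0.0978 0.3545] [-3.1395  0.0007  1.4705] [ 0.1129 -0.2811  1.4133 -0.0003  2.0116  0.2131] 0.0005561582798962034
0.4253627851394767 -0.402663868121584 (array([-491.5,  114.1,   54.6]), array([-0.1,  0.1, 81.7]))
side proj tab top/bot, bail top, weight bottom [[363.3108 121.2845]
 [362.4207 133.7677]
 [351.5816 128.3306]
 [349.802  158.6294]]
cup side rim [0.4406 0.3583 0.067 ] pan top [0.444  0.3504 0.054 ] cup ring [0.4408 0.3466 0.067 ] [0.4406 0.3496 0.057 ]
purple, yellow base [ 0.4682 -0.2486  0.    ] [ 0.4224 -0.4606  0.    ]
box side crop corners [array([0.5529, 0.3084]), array([0.3629, 0.2642]), array([0.3322, 0.4078]), array([0.518 , 0.4524])]
```

The side-view projection of the tab and weight agrees within about 1 px. Going to staging on the -y side of the tab, then down.

Request:
move_arm([
  [[-45,10,5],[0,0,7.5],-1],
  [[-90,21,10],[0,0,15],-1],
  [[-135,31,15],[0,0,22.5],-1],
  [[-180,42,20],[0,0,30],-1],
  [[-225,52,25],[0,0,37.5],-1],
  [[-270,63,30],[0,0,45],-1],
  [[-315,73,35],[0,0,52.5],-1],
  [[-360,84,40],[0,0,60],-1],
  [[-405,94,45],[0,0,67.5],-1],
  [[-450,104,50],[0,0,75],-1],
  [[-492,114,55],[0,0,81.7],-1],
  [[-492,114,55],[0,0,81.7],-1],
  [[-492,114,80],[0,0,81.7],-1],
  [[-492,114,105],[0,0,81.7],-1],
  [[-492,114,130],[0,0,81.7],-1],
  [[-492,114,150],[0,0,81.7],-1],
  [[-492,114,150],[0,0,81.7],-1],
  [[-492,114,150],[0,0,81.7],-1],
])

```text
time: 4.22
tool_pos: [0.4281, -0.4, 0.2069]
ee_rot: [3.14, -0.001, 0.052]
wrist_force: [-0.3, 0.3, -0.2]
width: 0.0002
```

```bash
python3 - <<'E'
from h import *
np.set_printoptions(precision=4,suppress=True)
S=frame(.4613,-.356,.045)
s=status.get_obs();print(s["tool_pos"],s["ee_rot"],s["wrist_force"],s["joint_positions"])
for q in(0,.3,.6,.85,1.0,1.1):
    t=np.array([np.sin(q),np.cos(q),0]);p=np.array([.04-.078*np.cos(q),.078*np.sin(q),0])-t*.016
    x,y,_=S(p);print(q,p*1e3,to(x,y,.205,.045))
ims=[cv2.convertScaleAbs(cv2.resize(viewer.snapshot(n)[y:y+90,x:x+100,::-1],None,fx=4,fy=4,interpolation=cv2.INTER_CUBIC),alpha=1.5) for n,x,y in(("top",395,170),("side",300,80))]
cv2.imwrite("pics/p1.png",np.hstack(ims))
E
```

```text
[ 0.4281 -0.4     0.2069] [ 3.1405 -0.0014  0.0519] [-0.2677  0.3358 -0.1717] [-0.8484  0.1658  1.2806  0.0004  1.6934  0.6705]
0 [-38. -16.   0.] (array([ -2.7, -26.5,   1.9]), array([ 0.1, -0.1,  0.4]))
0.3 [-39.2446   7.7652   0.    ] (array([ -3.8, -50.2,   1.8]), array([ 0.1, -0.1,  0.4]))
0.6 [-33.4105  30.8367   0.    ] (array([  2.2, -73.3,   1.8]), array([ 0.1, -0.1,  0.4]))
0.85 [-23.4992  48.0401   0.    ] (array([ 12.2, -90.4,   1.8]), array([ 0.1, -0.1,  0.4]))
1.0 [-15.6071  56.9899   0.    ] (array([ 20.2, -99.3,   1.8]), array([ 0.1, -0.1,  0.4]))
1.1 [-9.6398 62.2566  0.    ] (array([  26.2, -104.5,    1.8]), array([ 0.1, -0.1,  0.4]))
```

View pics/p1.png

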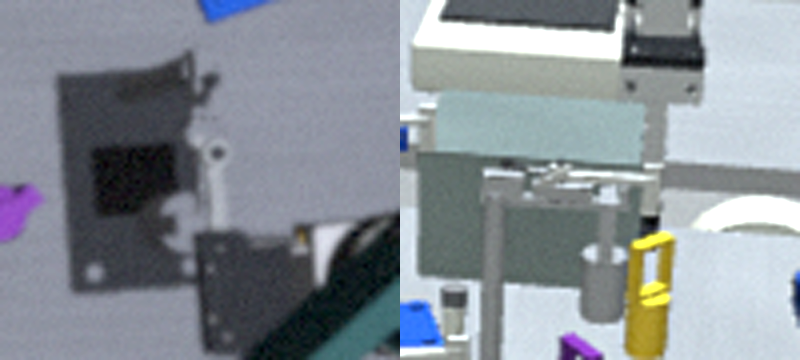

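The fingers stand on the -y side of the tab. Pushing along the arc.

Request:
move_arm([
  [[-3,-15,2],[0,0,0],-1],
  [[-3,-27,2],[0,0,0],-1],
  [[-4,-39,2],[0,0,0],-1],
  [[-4,-50,2],[0,0,0],-1],
  [[-2,-62,2],[0,0,0],-1],
  [[2,-73,2],[0,0,0],-1],
  [[7,-82,2],[0,0,0],-1],
  [[12,-90,2],[0,0,0],-1],
  [[20,-99,2],[0,0,0],-1],
  [[24,-103,2],[0,0,0],-1],
  [[24,-103,2],[0,0,0],-1],
  [[24,-103,2],[0,0,0],-1],
  [[5,-103,2],[0,0,0],-1],
  [[0,-103,-40],[0,0,0],-1],
  [[0,-103,-90],[0,0,0],-1],
  [[0,-103,-90],[0,0,0],-1],
])

```text
time: 6.32
tool_pos: [0.4222, -0.2994, 0.301]
ee_rot: [3.134, -0.007, 0.049]
wrist_force: [-0.9, -0.4, -0.8]
width: 0.0003
```

```bash
python3 - <<'E'
from h import *
np.set_printoptions(precision=4,suppress=True)
S=frame(.4613,-.356,.045)
s=status.get_obs();print(s["tool_pos"],s["ee_rot"],s["wrist_force"])
x,y,_=S((0,0,0))
print(to(x,y,.29,.045),to(x,y,.165,.045))
ims=[cv2.convertScaleAbs(cv2.resize(viewer.snapshot(n)[y:y+90,x:x+100,::-1],None,fx=4,fy=4,interpolation=cv2.INTER_CUBIC),alpha=1.5) for n,x,y in(("top",395,170),("side",300,80))]
cv2.imwrite("pics/p2.png",np.hstack(ims))
E
```

```text
[ 0.4222 -0.2994  0.301 ] [ 3.1344 -0.0069  0.0487] [-0.8568 -0.447  -0.827 ]
(array([36.2, 58.4, 11.7]), array([ 0.4, -0.4,  0.2])) (array([ 35.3,  57.5, 136.6]), array([ 0.4, -0.4,  0.2]))
```

View pics/p2.png

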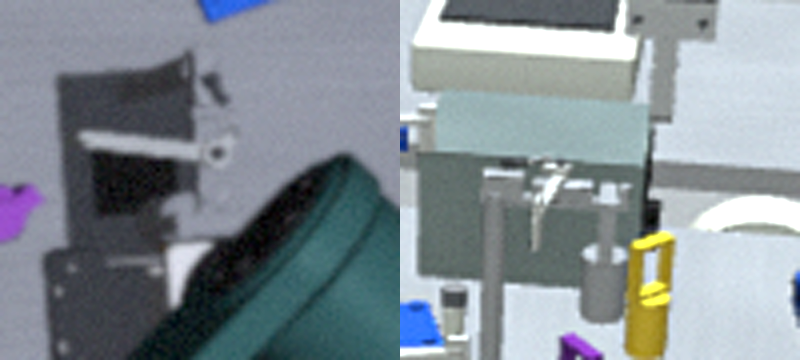

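The keeper is at its open stop (bar pointing to +y, tab at crop (85,138)), and the weight still hangs. Opening the gripper and going down over the bail.

Request:
move_arm([
  [[12,19,0],[0,0,0],1],
  [[24,38,0],[0,0,0],1],
  [[35,57,5],[0.4,-0.4,0],1],
  [[35,57,10],[0.4,-0.4,0],1],
  [[35,57,10],[0.4,-0.4,0],1],
  [[35,57,30],[0.4,-0.4,0],1],
  [[35,57,50],[0.4,-0.4,0],1],
  [[35,57,70],[0.4,-0.4,0],1],
  [[35,57,90],[0.4,-0.4,0],1],
  [[35,57,110],[0.4,-0.4,0],1],
  [[35,57,125],[0.4,-0.4,0],1],
  [[35,57,136],[0.4,-0.4,0],1],
  [[35,57,136],[0.4,-0.4,0],1],
])

```text
time: 8.05
tool_pos: [0.4596, -0.3526, 0.1587]
ee_rot: [-3.133, 0.008, 0.05]
wrist_force: [0.2, -0.1, -0.1]
width: 0.0941
```

```bash
python3 - <<'E'
from h import *
np.set_printoptions(precision=4,suppress=True)
S=frame(.4613,-.356,.045)
s=status.get_obs();print(s["tool_pos"],s["ee_rot"],s["wrist_force"],s["width"])
x,y,_=S((0,0,0))
print(to(x,y,.165,.045))
ims=[cv2.convertScaleAbs(cv2.resize(viewer.snapshot(n)[y:y+90,x:x+100,::-1],None,fx=4,fy=4,interpolation=cv2.INTER_CUBIC),alpha=1.5) for n,x,y in(("top",395,170),("side",300,80))]
cv2.imwrite("pics/p3.png",np.hstack(ims))
E
```

```text
[ 0.4596 -0.3526  0.1587] [-3.1334  0.008   0.0501] [ 0.2058 -0.1011 -0.1386] 0.09408827682770388
(array([ 1.5,  3.5, -6.4]), array([-0.5,  0.5,  0.3]))
```

View pics/p3.png

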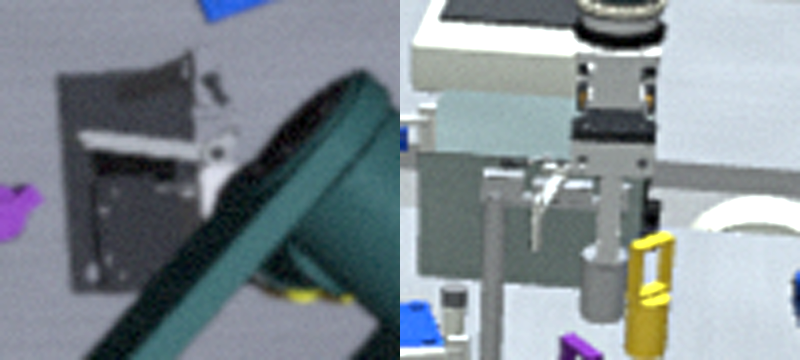

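The finger lines up with the bail in the side view. Small correction, then close.

Request:
move_arm([
  [[1.5,3.5,-6],[-0.5,0.5,0.3],1],
  [[1.5,3.5,-6],[-0.5,0.5,0.3],1],
  [[1.5,3.5,-6],[-0.5,0.5,0.3],-1],
  [[1.5,3.5,-6],[-0.5,0.5,0.3],-1],
  [[1.5,3.5,-6],[-0.5,0.5,0.3],-1],
  [[1.5,3.5,-6],[-0.5,0.5,0.3],-1],
  [[1.5,3.5,-6],[-0.5,0.5,0.3],-1],
  [[1.5,3.5,-6],[-0.5,0.5,0.3],-1],
])

```text
time: 9.15
tool_pos: [0.4617, -0.3568, 0.1654]
ee_rot: [3.139, -0.002, 0.045]
wrist_force: [-1.0, -0.5, -0.8]
width: 0.0437
```

Gripped: the width is 43.7 mm and the bail is 44. Lifting about 22 mm.

Request:
move_arm([
  [[0,0,-6],[0,0,0],-1],
  [[0,0,-12],[0,0,0],-1],
  [[0,0,-18],[0,0,0],-1],
  [[0,0,-24],[0,0,0],-1],
  [[0,0,-24],[0,0,0],-1],
  [[0,0,-24],[0,0,0],-1],
])

```text
time: 9.9
tool_pos: [0.4616, -0.3564, 0.1893]
ee_rot: [3.14, -0.002, 0.045]
wrist_force: [-0.7, -0.2, -6.0]
width: 0.0436
```

Request:
move_arm([
  [[-12,0,-24],[0,0,0],-1],
  [[-12,0,0],[0,0,0],-1],
])

```text
time: 10.15
tool_pos: [0.4501, -0.3578, 0.1905]
ee_rot: [3.138, -0.004, 0.044]
wrist_force: [0.7, -0.9, -5.9]
width: 0.0439
```

My last call had its z column wrong, so the tool bobbed briefly. It did no harm: height is back at 190 mm, forces normal and grip unchanged. Continuing level along -x, then up.

Request:
move_arm([
  [[-12,0,0],[0,0,0],-1],
  [[-24,0,0],[0,0,0],-1],
  [[-36,0,0],[0,0,0],-1],
  [[-48,0,0],[0,0,0],-1],
  [[-58,0,0],[0,0,0],-1],
  [[-58,0,0],[0,0,0],-1],
  [[-58,0,-30],[0,0,0],-1],
  [[-58,0,-60],[0,0,0],-1],
  [[-58,0,-100],[0,0,0],-1],
  [[-58,0,-150],[0,0,0],-1],
  [[-58,0,-200],[0,0,0],-1],
  [[-58,0,-220],[0,0,0],-1],
  [[-58,0,-220],[0,0,0],-1],
])

```text
time: 11.78
tool_pos: [0.3921, -0.3596, 0.4116]
ee_rot: [3.136, -0.005, 0.045]
wrist_force: [0.1, -0.2, -6.1]
width: 0.0434
```

```bash
python3 - <<'E'
from h import *
np.set_printoptions(precision=4,suppress=True)
s=status.get_obs();print(s["time"],s["tool_pos"],s["ee_rot"],s["wrist_force"],s["width"],s["joint_positions"])
print(to(.38,0,.40,.045),to(.44,.351,.40,.045),to(.44,.351,.30,.045))
E
```

```text
11.775 [ 0.3921 -0.3596  0.4116] [ 3.136  -0.0053  0.0452] [ 0.1003 -0.1609 -6.0663] 0.043437610817038924 [-0.8493  0.0962  0.9509  0.0007  2.0868  0.6767]
(array([   4.1, -359.9,    9.6]), array([ 0.3, -0.3,  0. ])) (array([  79.9, -707.8,    8.1]), array([ 0.3, -0.3,  0. ])) (array([  79.4, -708.4,  108.1]), array([ 0.3, -0.3,  0. ]))
```

Request:
move_arm([
  [[0,-40,5],[0,0,0],-1],
  [[1,-80,8],[0,0,0],-1],
  [[2,-120,8],[0,0,0],-1],
  [[2,-160,8],[0,0,0],-1],
  [[3,-200,8],[0,0,0],-1],
  [[3,-240,8],[0,0,0],-1],
  [[3,-280,8],[0,0,0],-1],
  [[4,-320,8],[0,0,0],-1],
  [[4,-360,8],[0,0,0],-1],
  [[12,-400,8],[0,0,0],-1],
  [[20,-440,8],[0,0,0],-1],
  [[30,-480,8],[0,0,0],-1],
  [[40,-520,8],[0,0,0],-1],
  [[50,-560,8],[0,0,0],-1],
  [[58,-600,8],[0,0,0],-1],
  [[66,-640,8],[0,0,0],-1],
  [[74,-680,8],[0,0,0],-1],
  [[80,-708,8],[0.3,-0.3,0],-1],
  [[80,-708,8],[0.3,-0.3,0],-1],
  [[80,-708,8],[0.3,-0.3,0],-1],
])

```text
time: 14.28
tool_pos: [0.4395, 0.3512, 0.3987]
ee_rot: [-3.14, 0.006, 0.045]
wrist_force: [0.2, 0.6, -5.5]
width: 0.0437
```

```bash
python3 - <<'E'
from h import *
np.set_printoptions(precision=4,suppress=True)
s=status.get_obs();print(s["time"],s["tool_pos"],s["ee_rot"],s["wrist_force"],s["width"],s["joint_positions"])
for z in (.22,.18):print(to(.441,.353,z,.045))
E
```

```text
14.275 [0.4395 0.3512 0.3987] [-3.14    0.006   0.0446] [ 0.2133  0.6154 -5.5061] 0.04368946749945175 [0.5707 0.1679 0.8972 0.005  2.0808 2.0994]
(array([  2.7,  -1.4, 178.7]), array([-0.1,  0.3, -0. ]))
(array([  2.9,  -1.4, 218.7]), array([-0.1,  0.3, -0. ]))
```

Request:
move_arm([
  [[1,0,40],[0,0.3,0],-1],
  [[2,-1,80],[0,0.3,0],-1],
  [[3,-1,120],[0,0.3,0],-1],
  [[3,-1,160],[0,0.3,0],-1],
  [[3,-1,190],[0,0.3,0],-1],
  [[3,-1,215],[0,0.3,0],-1],
  [[3,-1,230],[0,0.3,0],-1],
  [[3,-1,234],[0,0.3,0],-1],
  [[3,-1,234],[0,0.3,0],-1],
  [[3,-1,234],[0,0.3,0],-1],
])

```text
time: 15.52
tool_pos: [0.4425, 0.3539, 0.1678]
ee_rot: [-3.137, -0.004, 0.045]
wrist_force: [0.6, 0.4, -5.0]
width: 0.0437
```

```bash
python3 - <<'E'
from h import *
np.set_printoptions(precision=4,suppress=True)
s=status.get_obs();print(s["time"],s["tool_pos"],s["ee_rot"],s["wrist_force"])
ims=[cv2.convertScaleAbs(cv2.resize(viewer.snapshot(n)[y:y+100,x:x+100,::-1],None,fx=4,fy=4,interpolation=cv2.INTER_CUBIC),alpha=a) for n,x,y,a in(("top",130,185,1.5),("side",285,250,1))]
cv2.imwrite("pics/p4.png",np.hstack(ims))
T=s["tool_pos"];
print("weight bottom centre, top of cyl, side px",(proj("side",[T-[0,0,.0754],T-[0,0,.0154]])-[285,250])*4+[400,0])
for y in(.350,.353,.356):print(y,"rim ctr/floor px side",((proj("side",[[.441,y,.067],[.441,y,.057]])-[285,250])*4+[400,0]).round(1))
E
```

```text
15.525 [0.4425 0.3539 0.1678] [-3.1366 -0.0042  0.0446] [ 0.591   0.3948 -5.0032]
weight bottom centre, top of cyl, side px [[596.7091 188.8807]
 [600.5094 109.3524]]
0.35 rim ctr/floor px side [[598.3 217. ]
 [597.7 229.5]]
0.353 rim ctr/floor px side [[597.8 220.5]
 [597.2 233.1]]
0.356 rim ctr/floor px side [[597.3 224.1]
 [596.7 236.7]]
```

View pics/p4.png

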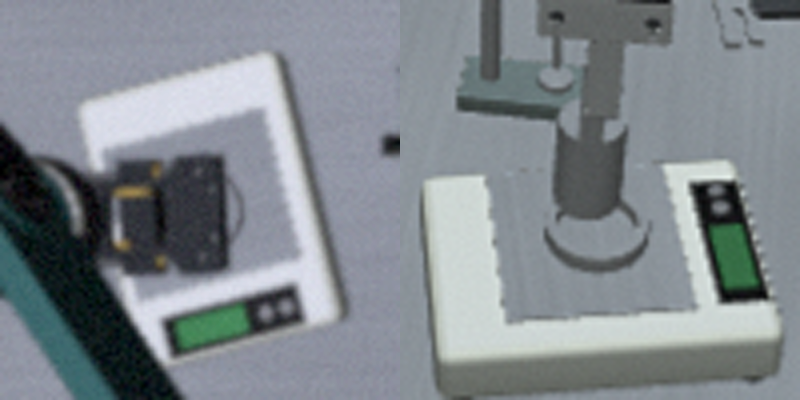

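The side crop shows the weight just above the cup but to its left: the cylinder is about 554–624 wide against ring edges 545–650. That puts the weight about 4–5 mm too far in +x, so I'll measure it more carefully.

```bash
python3 - <<'E'
from h import *
np.set_printoptions(precision=4,suppress=True)
im=np.mean([viewer.snapshot("side").astype(float) for _ in range(4)],0)
c=im[270:320,310:360,::-1]
cv2.imwrite("pics/p5.png",cv2.convertScaleAbs(cv2.resize(c,None,fx=12,fy=12,interpolation=cv2.INTER_CUBIC),alpha=1.3))
g=im.mean(2).astype(int)
for r in(285,290,295,308,311):print(r,g[r,315:355])
t=viewer.snapshot("top").mean(2).astype(int)
for r in(234,237):print(r,t[r,182:200])
print(on("top",(190.75,236),.067))
print("ring half width px",proj("side",[[.441+.031,.353,.067],[.441-.031,.353,.067],[.441,.353+.031,.067],[.441,.353-.031,.067],[.441,.353+.031,.054]]))
T=status.get_obs()["tool_pos"]
print("cyl edges px",proj("side",[T+[.02,0,-.04],T+[-.02,0,-.04],T+[0,.02,-.0754]]))
E
```

```text
285 [144 146 145 146 146 146 146 149 149  89  66  74  79  86  92  86  84  86
  87  85  94 127 107  85  74  64  86 137 144 144 144 144 144 144 145 143
 143 141 140 140]
290 [144 145 146 147 146 146 148 149 127  81  74  79  82  84  86  85  83  83
  83  83  83  80  79  74  67  67 125 143 143 145 146 145 143 129 125 123
 136 142 143 145]
295 [144 143 142 143 144 145 146 145 101  75  77  80  85  85  86  84  84  83
  84  84  80  79  75  71  65  83 138 145 144 145 145 146 148 146 145 148
 172 207 213 211]
308 [147 143 143 144 145 143  83 120 144 145 144 142 141 144 143 145 143 144
 144 147 148 145 143 145 145 145 146 143 144 151 148 115 130 147 148 147
 149 148 148 163]
311 [148 146 145 145 144 145 139  86  75 108 138 145 145 146 146 145 144 144
 143 144 148 146 144 145 147 146 147 150 144 115  80  92 138 148 148 146
 147 149 149 148]
234 [ 35  37  32  23  52  88  92  76  77  96  96 100 103 100 101 100 100 101]
237 [ 37  35  29  22  49  86  97  87  73  91  98  98  98 101  96  98  98  98]
[0.4445 0.3183 0.067 ]
ring half width px [[321.3848 303.7112]
 [347.5967 306.5682]
 [333.0615 314.5967]
 [335.7869 296.0845]
 [332.8664 318.7249]]
cyl edges px [[326.3451 285.1115]
 [343.6973 286.9324]
 [333.546  303.62  ]]
```

View pics/p5.png

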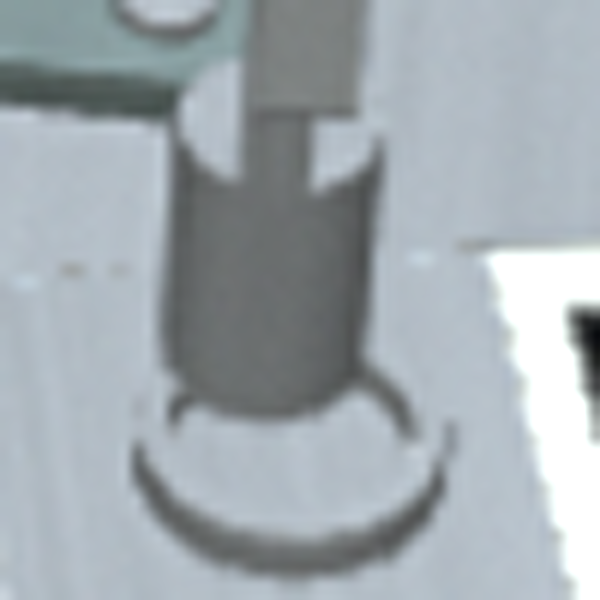

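Measured against the ring:
- **x:** the weight's underside is about 7 mm too far in +x, and the bail sits about 4.5 mm off the finger's centre.
- **y:** the weight is about 3–4 mm too far in +y. Both views put the cup at y ≈ 0.350.

Correcting and going lower for another check.

Request:
move_arm([
  [[-4,2,0],[0,0,0],-1],
  [[-7,3.5,0],[0,0,0],-1],
  [[-7,3.5,6],[0,0,0],-1],
  [[-7,3.5,12],[0,0,0],-1],
  [[-7,3.5,16],[0,0,0],-1],
  [[-7,3.5,16],[0,0,0],-1],
  [[-7,3.5,16],[0,0,0],-1],
])

```text
time: 16.75
tool_pos: [0.4351, 0.3499, 0.1503]
ee_rot: [-3.138, -0.002, 0.045]
wrist_force: [-0.3, -0.0, -5.8]
width: 0.0438
```

```bash
python3 - <<'E'
from h import *
np.set_printoptions(precision=4,suppress=True)
s=status.get_obs();T=s["tool_pos"];print(s["time"],T,s["ee_rot"],s["wrist_force"])
im=np.mean([viewer.snapshot("side").astype(float) for _ in range(4)],0)
c=im[270:320,310:360,::-1]
cv2.imwrite("pics/p6.png",cv2.convertScaleAbs(cv2.resize(c,None,fx=12,fy=12,interpolation=cv2.INTER_CUBIC),alpha=1.3))
g=im.mean(2)
for r in range(289,301,2):
    p=g[r,310:360]-112; k=np.where(p[:-1]*p[1:]<0)[0]; print(r,[round(310+i+p[i]/(p[i]-p[i+1]),2) for i in k])
z=T[2]-.0754
print("bottom z",z,"px of cup-centred weight: bottom ctr, 40 up, front bottom", proj("side",[[.442,.350,z],[.442,.350,z+.04],[.442,.37,z]]))
E
```

```text
16.75 [0.4351 0.3499 0.1503] [-3.1379 -0.0019  0.0447] [-0.2741 -0.0298 -5.779 ]
289 [np.float64(326.63), np.float64(331.05), np.float64(332.41), np.float64(338.28), np.float64(341.5), np.float64(344.38)]
291 [np.float64(326.6), np.float64(343.71)]
293 [np.float64(326.4), np.float64(343.72)]
295 [np.float64(326.33), np.float64(343.61)]
297 [np.float64(326.03), np.float64(343.54), np.float64(357.31)]
299 [np.float64(325.91), np.float64(343.46), np.float64(357.97)]
bottom z 0.07488785698799894 px of cup-centred weight: bottom ctr, 40 up, front bottom [[334.2843 301.6954]
 [334.9072 288.7657]
 [333.3894 307.7073]]
```

View pics/p6.png

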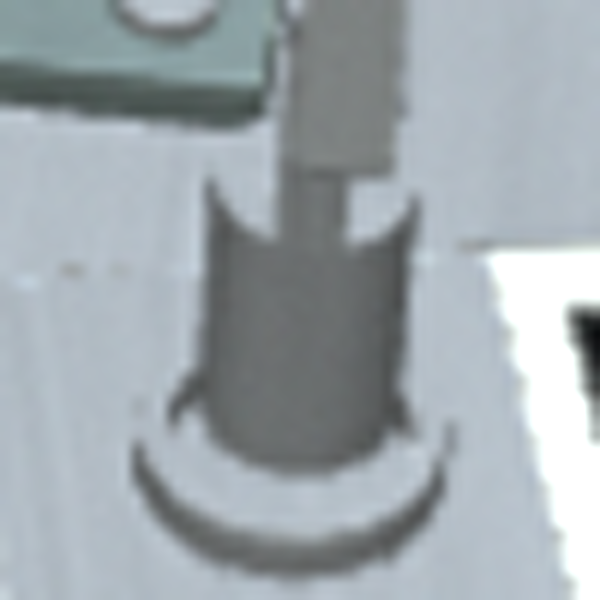

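x is now about 1 mm off, needing +1 mm. For y, I'll check the side camera's bias on the fingertip, whose position is known.

```bash
python3 - <<'E'
from h import *
np.set_printoptions(precision=2,suppress=True)
T=status.get_obs()["tool_pos"]
print("fingertip front edge pred (meas ~ v 284.1)",proj("side",[[T[0],T[1]+.0345,T[2]],[T[0],T[1]+.022,T[2]]]))
z=T[2]-.0754
print("cyl top front (290.0), bottom front (308.7), ring base front (317.7), rim front outer",proj("side",[[.4415,.37,z+.06],[.4415,.37,z],[.4415,.381,.054],[.4415,.381,.067]]))
# top view: ring right edge outer vs pan edges
t=np.mean([viewer.snapshot("top").astype(float) for _ in range(4)],0).mean(2)
for r in(232,235,238,241):print(r,t[r,180:215].astype(int))
print([on("top",(u,237),.067)[1].round(4) for u in(189,190,191)])
E
```

```text
fingertip front edge pred (meas ~ v 284.1) [[337.   287.34]
 [337.56 283.59]]
cyl top front (290.0), bottom front (308.7), ring base front (317.7), rim front outer [[334.55 287.96]
 [333.61 307.66]
 [332.79 317.76]
 [332.98 313.64]]
232 [ 36  36  36  41  37  35  36  32  31  46  80  97 100  99  99 100  99  99
  99 102 109 126 144 147 148 139 119  86  62  69  89  99 102 101 101]
235 [ 35  34  36  38  36  40  54  49  36  35  65  94 101 101 101 101 101  99
 101  98 104 118 135 147 149 146 137 112  77  58  73  91  99 101 101]
238 [ 36  37  35  36  37  36  37  37  35  27  58  89  98  99  98  98 100 100
  99 101 101 108 125 142 148 149 144 132 106  73  61  80  96 101 102]
241 [ 36  36  36  36  35  36  38  39  35  33  62  92 100 100 101 101 102 101
  98  98  99 100 109 128 144 148 147 141 125  97  66  64  84  96  99]
[np.float64(0.3233), np.float64(0.3205), np.float64(0.3177)]
```

Request:
move_arm([
  [[1,1,0],[0,0,0],-1],
  [[1,1,2],[0,0,0],-1],
  [[1,1,4],[0,0,0],-1],
  [[1,1,6],[0,0,0],-1],
  [[1,1,8],[0,0,0],-1],
  [[1,1,10],[0,0,0],-1],
  [[1,1,12],[0,0,0],-1],
  [[1,1,12],[0,0,0],-1],
])

```text
time: 18.15
tool_pos: [0.4362, 0.3489, 0.1394]
ee_rot: [-3.138, -0.003, 0.045]
wrist_force: [-1.3, -0.6, 0.3]
width: 0.0438
```

Contact at TCP z 0.139 with about 6 N of support. Checking numerically whether the weight is on the floor or on the rim.

```bash
python3 - <<'E'
from h import *
np.set_printoptions(precision=2,suppress=True,linewidth=200)
im=np.mean([viewer.snapshot("side").astype(float) for _ in range(4)],0);g=im.mean(2)
cv2.imwrite("pics/p7.png",cv2.convertScaleAbs(cv2.resize(im[270:325,310:360,::-1],None,fx=11,fy=11,interpolation=cv2.INTER_CUBIC),alpha=1.3))
for c in(330,333,336):print(c,g[286:322,c].astype(int))
for r in(296,299,302,305):print(r,g[r,318:352].astype(int))
print("if on floor: top back/front, bottom",proj("side",[[.4415,.37,.117],[.4415,.37,.057],[.4415,.37,.067]]))
E
```

```text
330 [143 145 147 146 146 144 116  84  82  82  82  83  84  84  83  84  84  85  85  84  83  85  84  83  80  93 138 145 106  83  81 100 140 148 145 144]
333 [ 92  80  86  87  88  86  85  87  84  83  85  84  84  84  85  84  83  85  85  83  85  84  84  83  82  82 111 143 130  95  83  82 121 143 143 143]
336 [ 98  87  88  87  85  86  86  86  87  83  83  84  83  84  85  83  84  84  84  84  83  83  82  82  79  78 109 143 137  98  79  84 135 147 148 145]
296 [144 143 146 144 142 141 144 146  98  69  74  80  82  85  85  85  84  84  83  82  82  79  73  71  65  94 140 148 146 146 148 146 146 154]
299 [143 144 145 145 144 143 144 147  98  70  78  82  84  86  85  84  83  84  84  82  82  78  74  70  67 116 142 146 147 147 147 147 147 149]
302 [143 144 145 144 142 144 125  79  65  72  79  82  84  84  85  83  85  84  84  83  81  76  73  68  67 118 145 146 145 146 147 147 148 146]
305 [144 144 145 143 143 139 111 119  81  72  80  82  84  85  86  83  83  85  84  83  79  76  72  67  72  75 111 140 142 122 141 148 147 149]
if on floor: top back/front, bottom [[334.26 294.01]
 [333.33 313.41]
 [333.48 310.25]]
```

View pics/p7.png

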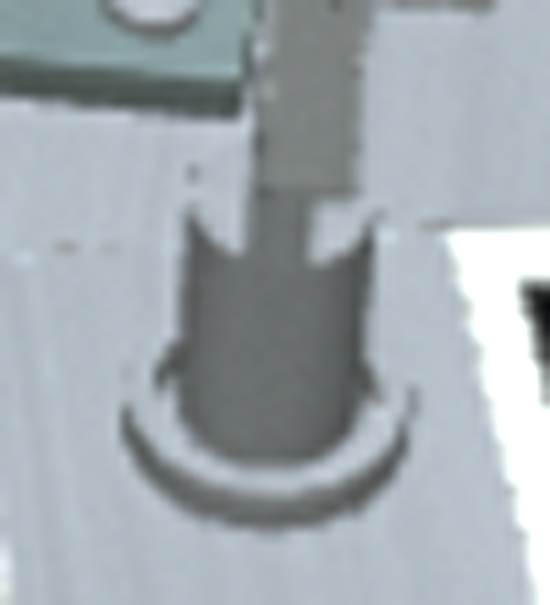

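The weight is within the ring, concentric with its inner edge, and the underside comes out below the rim height. The readings point to floor contact, with the bail having slipped a few mm in the grip. Pressing slightly more to make sure it is bottomed.

Request:
move_arm([
  [[0,0,1],[0,0,0],-1],
  [[0,0,2],[0,0,0],-1],
  [[0,0,2],[0,0,0],-1],
  [[0,0,2],[0,0,0],-1],
])

```text
time: 18.85
tool_pos: [0.4369, 0.3491, 0.1392]
ee_rot: [-3.137, -0.005, 0.045]
wrist_force: [-2.7, -2.1, 8.4]
width: 0.0442
```

```bash
python3 - <<'E'
from h import *
np.set_printoptions(precision=2,suppress=True,linewidth=200)
s=status.get_obs();print(s["tool_pos"]*1e3,s["wrist_force"],s["wrist_torque"])
g=np.mean([viewer.snapshot("side").astype(float) for _ in range(4)],0).mean(2)
for c in(330,333,336,341):print(c,g[286:322,c].astype(int))
for r in(296,299,302):print(r,g[r,318:352].astype(int))
E
```

```text
[436.95 349.05 139.19] [-2.73 -2.06  8.43] [-0.81  0.91 -0.04]
330 [144 146 148 146 144 145 127  86  81  81  82  84  83  84  84  83  83  84  84  84  84  84  83  81  82  92 140 144 104  83  81 100 140 147 144 144]
333 [ 98  87  87  87  83  83  84  85  83  84  85  85  85  84  83  84  84  84  84  83  84  83  83  84  81  82 111 145 129  95  84  82 122 142 144 142]
336 [ 98  91  86  86  86  85  84  87  85  83  84  83  83  85  83  83  83  82  84  82  83  81  83  82  80  79 111 145 136  98  81  84 133 148 146 146]
341 [117 110 122 142 147 147 127  82  69  69  70  71  70  69  67  67  68  68  67  69  66  65  66  85 131 149 149 111  81  74  96 140 146 144 143 145]
296 [143 145 144 144 143 142 143 146  96  69  75  80  82  84  83  85  84  84  84  82  85  78  74  70  65  96 141 146 146 146 148 146 146 155]
299 [143 144 146 145 145 144 145 147  97  73  76  80  84  85  85  84  83  83  85  84  81  78  73  69  66 115 142 146 145 148 148 148 146 148]
302 [143 143 145 145 143 144 126  80  64  71  78  83  83  84  85  84  84  83  83  82  81  75  74  68  66 123 145 145 144 146 147 148 147 148]
```

At column 341 the cylinder shows 17.1 px of its 19–19.7 px height. The hidden 2 px match the amount the rim hides when the weight is on the floor. Relieving the pressure, then releasing.

Request:
move_arm([
  [[0,0,-2],[0,0,0],-1],
  [[0,0,-2],[0,0,0],-1],
  [[0,0,-2],[0,0,0],0.2],
  [[0,0,-2],[0,0,0],0.5],
  [[0,0,-2],[0,0,0],1],
  [[0,0,-2],[0,0,0],1],
  [[0,0,-2],[0,0,0],1],
  [[0,0,-2],[0,0,0],1],
])

```text
time: 20.05
tool_pos: [0.436, 0.3489, 0.1382]
ee_rot: [-3.138, -0.002, 0.045]
wrist_force: [-0.2, -0.2, -0.4]
width: 0.0936
```

```bash
python3 - <<'E'
from h import *
np.set_printoptions(precision=2,suppress=True,linewidth=200)
s=status.get_obs();print(s["tool_pos"]*1e3,s["ee_rot"],s["wrist_force"],s["width"])
g=np.mean([viewer.snapshot("side").astype(float) for _ in range(4)],0).mean(2)
for c in(330,333,336,341):print(c,g[286:322,c].astype(int))
for r in(296,299,302):print(r,g[r,318:352].astype(int))
E
```

```text
[436.02 348.87 138.2 ] [-3.14 -0.    0.04] [-0.22 -0.16 -0.41] 0.09362402067729447
330 [144 144 147 146 146 144 135  91  80  81  82  83  82  84  83  82  83  83  84  83  83  83  85  82  80  88 140 146 105  83  79  98 140 147 145 144]
333 [ 89  94  91  91  93  94 119 116 100  89  83  82  84  83  84  83  83  83  84  83  83  83  83  83  82  82 111 142 130  97  83  83 120 141 145 142]
336 [ 98  98  98  98  98  99  96  97  98  92  83  83  84  84  84  84  83  82  82  82  83  84  83  82  80  79 109 144 137  97  81  84 133 147 147 145]
341 [ 97  96 102 104 104 106  93  92  93  91  70  68  68  68  67  67  68  66  67  66  65  68  67  85 132 149 150 111  81  75  97 138 146 144 144 144]
296 [144 144 145 145 143 141 144 148  97  71  75  80  82  84  84  83  83  83  83  84  79  79  77  70  66 113 143 148 146 146 147 145 146 155]
299 [143 142 145 147 145 143 145 146  85  68  75  81  84  85  84  83  83  82  84  83  81  79  74  68  68 133 146 145 146 147 148 146 146 148]
302 [144 143 146 144 142 145 126  79  65  71  78  81  83  84  84  83  83  84  83  83  79  76  71  68  65 123 146 143 145 146 146 148 148 148]
```

The silhouette is unchanged after release, the wrist force is near zero and the fingers are open at 94 mm. Raising straight up and travelling back.

Request:
move_arm([
  [[0,0,-10],[0,0,0],1],
  [[0,0,-25],[0,0,0],1],
  [[0,0,-50],[0,0,0],1],
  [[0,0,-90],[0,0,0],1],
  [[0,0,-140],[0,0,0],1],
  [[0,0,-190],[0,0,0],1],
  [[0,0,-240],[0,0,0],1],
  [[0,0,-272],[0,0,0],1],
  [[-7,45,-272],[0,0,0],0],
  [[-14,90,-272],[0,0,0],-1],
  [[-20,135,-272],[0,0,0],-1],
  [[-27,180,-272],[0,0,0],-1],
  [[-33,225,-272],[0,0,0],-1],
  [[-40,270,-272],[0,0,0],-1],
  [[-46,315,-272],[0,0,0],-1],
  [[-52,347,-272],[0,0,0],-1],
  [[-52,347,-272],[0,0,0],-1],
])

```text
time: 22.38
tool_pos: [0.3987, -0.0025, 0.4103]
ee_rot: [-3.139, -0.004, 0.041]
wrist_force: [-0.9, 0.4, 1.2]
width: 0.0076
```

```bash
python3 - <<'E'
from h import *
np.set_printoptions(precision=4,suppress=True,linewidth=200)
s=status.get_obs();print(s["time"],s["tool_pos"],s["ee_rot"],s["wrist_force"])
S=frame(.4613,-.356,.045);x,y,_=S((.082,.072,0));print(x,y,to(x,y,.31,.045))
a=viewer.snapshot("top")[185:275,140:220,::-1];b=viewer.snapshot("side")[265:332,295:375,::-1]
cv2.imwrite("pics/p8.png",cv2.convertScaleAbs(np.hstack([cv2.resize(v,(400,n),interpolation=cv2.INTER_CUBIC)for v,n in((a,450),)]+[cv2.copyMakeBorder(cv2.resize(b,(400,335),interpolation=cv2.INTER_CUBIC),0,115,0,0,0)]),alpha=1.4))
E
```

```text
22.375 [ 0.3987 -0.0025  0.4103] [-3.1386 -0.0042  0.0406] [-0.9254  0.3671  1.1601]
0.5399780823988115 -0.2803841329478672 (array([129.4, 283.7, 100. ]), array([-0.2, -0.2, -0.3]))
```

View pics/p8.png

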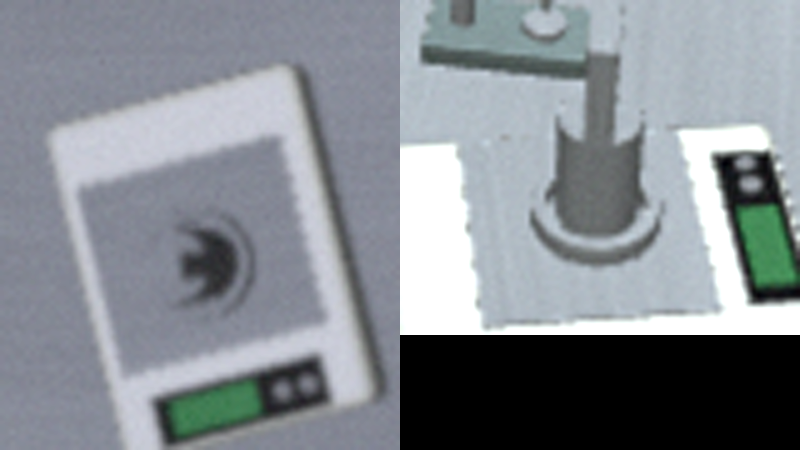

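The weight stands upright inside the cup ring in both views: side crop (600,190), top crop about (215,263). That was picture 12. Now moving above the far side of the open tab.

Request:
move_arm([
  [[20,45,0],[0,0,0],-1],
  [[41,90,0],[0,0,0],-1],
  [[62,135,0],[0,0,0],-1],
  [[82,180,0],[0,0,0],-1],
  [[103,225,0],[0,0,0],-1],
  [[120,262,0],[0,0,0],-1],
  [[129,284,0],[-0.2,-0.2,-0.3],-1],
  [[129,284,40],[-0.2,-0.2,-0.3],-1],
  [[129,284,80],[-0.2,-0.2,-0.3],-1],
  [[129,284,100],[-0.2,-0.2,-0.3],-1],
  [[129,284,100],[-0.2,-0.2,-0.3],-1],
  [[129,284,100],[-0.2,-0.2,-0.3],-1],
])

```text
time: 23.98
tool_pos: [0.5418, -0.278, 0.3096]
ee_rot: [3.141, -0.0, 0.051]
wrist_force: [-0.4, 0.1, -0.3]
width: 0.0004
```

```bash
python3 - <<'E'
from h import *
np.set_printoptions(precision=4,suppress=True,linewidth=200)
s=status.get_obs();print(s["time"],s["tool_pos"],s["ee_rot"],s["wrist_force"],s["width"])
S=frame(.4613,-.356,.045)
print("tab open top px expected",proj("side",[S((.054,.077,.234)),S((.054,.077,.188))]))
for p in((.082,.072),):
    x,y,_=S((*p,0));print(to(x,y,.205,.045))
for q in(1.75,1.5,1.2,.95,.8,.65,.5):
    t=np.array([np.sin(q),np.cos(q),0]);p=np.array([.04-.078*np.cos(q),.078*np.sin(q),0])+t*.016
    x,y,_=S(p);print(q,p*1e3,to(x,y,.205,.045)[0])
E
```

```text
23.975 [ 0.5418 -0.278   0.3096] [ 3.1405 -0.0002  0.0514] [-0.3778  0.0684 -0.3261] 0.0004322840841996073
tab open top px expected [[334.7319 129.1741]
 [334.2174 141.9847]]
(array([ -1.9,   2.2, 104.6]), array([ 0.1, -0. ,  0.4]))
1.75 [69.647 73.899  0.   ] [-14.3   0.2 104.6]
1.5 [50.4424 78.9364  0.    ] [-33.5  -4.9 104.6]
1.2 [26.6487 78.4968  0.    ] [-57.2  -4.7 104.6]
0.95 [ 7.6434 72.7533  0.    ] [-76.3   1.  104.6]
0.8 [-2.8654 67.1011  0.    ] [-86.8   6.5 104.6]
0.65 [-12.4116  59.9419   0.    ] [-96.4  13.6 104.6]
0.5 [-20.7806  51.4365   0.    ] [-104.9   22.1  104.6]
```

The expected open-tab pixel matches the earlier picture, at side (334,141). Going down and pushing shut.

Request:
move_arm([
  [[-1,2,35],[0,0,0],-1],
  [[-1,2,70],[0,0,0],-1],
  [[-1,2,95],[0,0,0],-1],
  [[-1,2,104],[0,0,0],-1],
  [[-1,2,104],[0,0,0],-1],
  [[-14,0,104],[0,0,0],-1],
  [[-24,-3,104],[0,0,0],-1],
  [[-34,-5,104],[0,0,0],-1],
  [[-46,-5,104],[0,0,0],-1],
  [[-57,-5,104],[0,0,0],-1],
  [[-67,-2,104],[0,0,0],-1],
  [[-76,1,104],[0,0,0],-1],
  [[-87,6,104],[0,0,0],-1],
  [[-96,14,104],[0,0,0],-1],
  [[-103,20,104],[0,0,0],-1],
  [[-103,20,104],[0,0,0],-1],
  [[-103,20,104],[0,0,0],-1],
])

```text
time: 26.1
tool_pos: [0.4389, -0.3038, 0.2042]
ee_rot: [-3.141, 0.002, 0.05]
wrist_force: [0.1, 0.1, 0.8]
width: 0.0003
```

```bash
python3 - <<'E'
from h import *
np.set_printoptions(precision=3,suppress=True,linewidth=200)
s=status.get_obs();print(s["time"],s["tool_pos"],s["wrist_force"])
g0=cv2.imread("pics/side0.png").mean(2)
g=viewer.snapshot("side").mean(2)
d=np.abs(g-g0)[115:145,328:372]
print("tab shut region now/start");
for r in(122,126,130):print(g[r,352:372].astype(int),g0[r,352:372].astype(int))
print("open tab col region",g[138,328:342].astype(int),g0[138,328:342].astype(int))
E
```

```text
26.1 [ 0.439 -0.304  0.204] [0.084 0.132 0.772]
tab shut region now/start
[ 89  84  79  71  94  99 100 100  97  99 102 104 104  85  82  85  85  85  85  86] [82 74 75 76 76 74 64 66 58 88 93 93 97 78 80 77 78 80 82 75]
[ 58  71  78  93  99  99  98  99  98 100 105 106 103  83  85  90  90  86  90  86] [113 121  96 105 105  87  76  79  81  96  97  98  97  78  77  85  84  79  82  82]
[133 136 131 102  96  99  97  96  97  92 103 105 102 104 129 131 132 130 136 130] [141 138 124  92  81  66  64  65  81  94  96  93  95 100 118 121 121 123 123 119]
open tab col region [68 65 68 68 67 67 68 66 69 69 68 67 69 67] [60 61 64 61 63 64 60 62 62 63 64 62 64 63]
```

The tab is back at its shut position and gone from the open one. Withdrawing clear to compare with the start pictures.

Request:
move_arm([
  [[0,-10,0],[0,0,0],-1],
  [[0,-10,-40],[0,0,0],-1],
  [[0,-10,-90],[0,0,0],-1],
  [[0,-10,-140],[0,0,0],-1],
  [[-20,-50,-160],[0,0,0],-1],
  [[-50,-100,-160],[0,0,0],-1],
  [[-80,-150,-160],[0,0,0],-1],
  [[-100,-200,-160],[0,0,0],-1],
  [[-110,-250,-160],[0,0,0],-1],
  [[-110,-250,-160],[0,0,0],-1],
  [[-110,-250,-160],[0,0,0],-1],
])

```text
time: 27.52
tool_pos: [0.3168, -0.0596, 0.3644]
ee_rot: [3.141, 0.001, 0.051]
wrist_force: [-0.0, -0.1, -0.1]
width: 0.0006
```

```bash
python3 - <<'E'
from h import *
np.set_printoptions(precision=4,suppress=True,linewidth=200)
s=status.get_obs();print(s["time"],s["tool_pos"],s["wrist_force"])
# bright keeper pixels near stand_tall & shifts of other things vs start, both views
for n,boxes in(("top",{"keeper_tall":(440,200,460,246),"keeper_flat+disc":(290,140,330,205),"bottle":(358,178,380,198),"gauge":(225,195,260,232),"can":(228,138,256,164),"jar":(355,132,378,156)}),("side",{"keeper_tall":(325,110,368,140),"flat":(262,160,310,240)})):
    a=cv2.imread(f"pics/{n}0.png").mean(2).astype(np.float32);b=viewer.snapshot(n).mean(2).astype(np.float32)
    for k,(x0,y0,x1,y1) in boxes.items():
        A=a[y0:y1,x0:x1];B=b[y0:y1,x0:x1]
        sh,rs=cv2.phaseCorrelate(A-A.mean(),B-B.mean());r=np.corrcoef(A.ravel(),B.ravel())[0,1]
        print(n,k,np.round(sh,2),"corr",round(r,3))
E
```

```text
27.525 [ 0.3168 -0.0596  0.3644] [-0.0081 -0.0962 -0.0604]
top keeper_tall [-0.23 -0.41] corr 0.804
top keeper_flat+disc [-0.03  0.09] corr 0.995
top bottle [0.16 0.03] corr 0.992
top gauge [ 0.06 -0.03] corr 0.993
top can [-0.31  0.43] corr 0.993
top jar [-0.08 -0.34] corr 0.997
side keeper_tall [0.55 0.21] corr 0.958
side flat [-0.01  0.01] corr 0.998
```

```bash
python3 - <<'E'
from h import *
a=cv2.imread("pics/top0.png").mean(2);b=viewer.snapshot("top").mean(2)
for r in range(210,246,4):print(r,a[r,440:458].astype(int),b[r,440:458].astype(int))
S=frame(.4613,-.356,.045)
print("tab px at q=0,.12:",proj("top",[S((.04-.078*np.cos(q),.078*np.sin(q),.234)) for q in(0,.12)]))
E
```

```text
210 [ 40  41  40  42  59  74  89 103  99  99 106 106 101  97  94  94  91  94] [ 41  43  38  42  61  76  93 105 103 103 110 110 103 100  95  96  96  96]
214 [ 37  40  41  43  59  83  88 103 113 112 108  97  96  95  95  94  95  95] [ 41  41  42  42  60  84  91 106 115 118 115 100  97  98  94  98  97  96]
218 [ 72  73  69  59  63  78  81  87 108 112 112 106  97  96  92  92  96  94] [ 39  39  41  40  62  81  86  93 110 116 117 109 101 101  98 100  99  96]
222 [ 95  96  93  84  80  86  86  88 103 114 111 109  98  94  93  94  95  95] [ 42  42  39  41  59  80  87  87 110 116 116 112 103  98 101 100 101  98]
226 [ 91  97  99  98  96  95  90  90 105 114 112 105  99  98  94  96  98  96] [ 41  45  43  42  51  73  88  93 108 114 116 108 100  99 101  99  99  97]
230 [ 91  91  92  91  81  57  59  69  86 110 113 110 102  96  93  95  96  94] [ 42  44  40  40  42  46  56  72  91 110 116 115 105 101 101 101 101 100]
234 [ 46  63  71  69  55  46  57  68  86 109 115 111 104  97  97  96  95  92] [ 49  62  72  66  55  49  60  72  88 113 117 116 108 101  98  97  99  94]
238 [ 51  64  68  66  53  43  43  54  73  87  90 107 108 102  96  91  95  85] [ 49  64  71  66  54  47  45  52  73  89  92 110 109 103  99  96  95  87]
242 [ 90  91  91  90  90  86  73  63  53  56  69  93 107 104 100  97  98  96] [ 92  95  94  93  93  90  74  63  55  58  68  95 108 108 103  99  99  97]
tab px at q=0,.12: [[451.59290963 240.67489697]
 [447.79267069 240.71272903]]
```

The keeper's profile matches the start column for column, so it is shut; the low correlation was just the missing weight. Handing in.

```bash
python3 -c "
from bench import order,status
print(order.close_job());print(status.get_obs()['time'])"
```

```text
the job is handed in; nothing more can be done
None
the job is handed in; nothing more can be done
```

The job is handed in at about 28 s of the 72 s allowed; no verdict is reported. I pressed the tall weight's keeper open, lifted the weight off by its bail and set it in the balance cup. I then pressed the keeper shut over the empty hook and withdrew the arm.

**Last checks:**
- **Tall weight:** it stands upright inside the cup ring in both views. The part of it hidden by the rim fits a weight resting on the floor, and its outline did not move when I released it.
- **Keeper on the empty hook:** its top-view pixels match the start picture column for column, so it is shut.
- **Flat weight, its keeper and the bystanders:** all are within about 0.5 px of the start pictures.
- **Arm:** it is clear of everything, with the wrist force near zero.

**What disagreed or went wrong:**
- The weight's bail sat about 4.5 mm off-centre in the fingers and seemed to have slipped down a few mm. Contact in the cup came at a tool height of 139 mm, not the expected 132 mm. I corrected the sideways offset against the ring before lowering.
- One move had a wrong height entry and made the tool bob briefly just after the lift. The forces and the grip stayed normal.
- The correlation for the tall stand's keeper area was low (0.80), because the weight no longer hangs there.

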